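# Free the pen tray wedged in the storage box

### The arm

A 6-joint arm with a two-finger parallel gripper is mounted at the origin on the work surface. World frame = base frame: x ahead of the robot, y to its left, z up, the work surface at z = 0. Lengths are in m, angles in rad, forces in N, time in s.
With the tool pointing down it reaches from about 0.25 to 0.725 m from the base axis. Payload 4 kg.
Tool frame: the origin (TCP) lies midway between the tips of the shut fingers; the grasp point (between the pads) lies bot.grip_point_offset behind it (bot.grip_point_offset is the distance from the TCP to the grasp point, in m); x points along the fingers, y is the direction in which the jaws open and shut, and the axes are right-handed (so a half turn about x gives the same grasp; the last joint's range is limited). The gripper opens to 85 mm and grips with 20 to 120 N. Pads are 22 mm wide; open, the fingers measure 114 mm over their backs; the gripper's body (76 mm by 85 mm) begins 54 mm behind the grasp point. The pads swing forward as they close: fully open they stand 13 mm farther back than shut.
Start: joints at [-1.334, 0.241, 0.005, 1.335, 0, 1.571], TCP at [0.117, -0.486, 0.231] pointing down, gripper open.
Joint ranges: [-2.72, 2.72], [-1.05, 1.87], [-1.09, 1.28], [-1.99, 2.15], [-1.42, 1.44], [-3.14, 3.14]. Speed limits (rad/s): [2.79, 2.79, 3.14, 3.14, 3.14, 3.14].

### API

Orientations are given as a unit quaternion [x, y, z, w].
In Python, from plant import bot, snapshot, camera_params, finder gives the robot as it stands.
- The arm moves only by the tool servo_tool, never from a script. Its argument "increments" is a list of rows, each a list of 3 entries, a list of its own where there are three numbers: the shift along the tool's x, y, z in cm, then the turn about the tool's x in rad, then the closure, from 0 (fully open) to 1 (shut). A call has exactly 8 rows; each row is the pose to reach, as a shift and turn from the pose measured when the call began, along the tool's axes at that moment; what a row does not reach only later rows make up. A row lasts 1/12 s, in which the tool goes at most 41.7 mm and 7.16 degrees, less where a joint would pass 70% of its speed; a pose out of reach is approached as far as the arm can. A call with a gripper value outside its range is refused whole. The fingers move at their own pace and stop on an object; "grip_force" is the grip in N (left out, the last holds). Time passes only in rows, so rows that repeat a pose let the fingers close, or fill a call up. It gives the time, the measured TCP pose, the force and the opening at its end, in the units of the state.
- bot.sense(): the state, without advancing time (a new reading comes with each control period).
- snapshot(name): name is "scene" or "top"; returns the picture (420x560x3 uint8, red, green, blue); there is no depth.
- camera_params(name): a dict with "K" (3x3 intrinsics, pixels), "D" ([k1, k2, p1, p2, k3] as OpenCV has them; the pictures are not rectified), "cam_to_world" (4x4, takes a point from camera to world coordinates). Camera axes: x right, y down, z forward; pixel columns grow to the right and rows downward; lengths in m; the calibration is good to about 2 mm. A picture is of the moment at which its call begins. camera_params takes no time and is no camera call.
- bot.close_job(): hands the job in, once; it reports no verdict.
Trained networks look in the newest picture that a camera, given by its name, has taken for a name from the list of things; names that differ only in an ending like _2 or _b are one class to them, and where a whole thing is asked for, a point or a joint stands for the part that bears it (a point fixed in the world has none). Each returns a list of dicts, best first, with "conf" (0 to 1); they miss things now and then, are a little off and sometimes report something else, mostly with a low value. They report only what shows in the picture. A call takes as long as a camera call. They do not tell look-alikes from the thing itself.
- finder.look_for(camera, query): "location" ([row, column] in pixels, amid what is visible of it).
The state is a dict: "time": time; "joint_pos": joint angles; "joint_velocities": joint speeds; "effort": joint torques, N m; "tool_pos": TCP position; "tool_rot": TCP orientation; "contact_force": force on the tool from outside, world axes, zero at the start; "moment": the same for the moment, N m; "finger_gap": finger opening in m.
Only numpy, scipy, OpenCV 4.12 (cv2) and the standard library are available. Lean on these libraries where they do the work, as an engineer would, in place of code of your own. Each camera call takes 0.05 s, during which the arm holds its last target.

### The job

The wooden pen tray has been dropped askew into the grey storage box and is wedged, one corner under the folded-in rim and the opposite corner up on the other rim. Take it by its upright grip, turn it until it lies flat and square on the bottom of the box, lift it out, then set it down right way up on the clear part of the grey desk mat, wholly on the mat and lined up with it lengthwise. Set it down rather than drop it, and leave the note block, the mouse and the stapler where they are.

Things in the scene. Friction and masses are not known exactly. Their poses are not given: they have to be found in the camera images.
- tray_grip (a point): loose wooden pen tray, 0.24-0.42 kg, 190 (x) x 110 mm (y), walls 25 mm high; upright grip plate in its middle, 70 (x) x 12 mm (y), top 70 mm above the tray underside. Point: in the plate on the centre line, 55 mm above the underside; z up out of the tray. Starts tilted about 19 deg, turned 33 deg against the box: low (-x,-y) corner on the box floor under one rim, opposite corner on top of the other rim
- box: grey fixed storage box, open on top, 260 (x) x 210 (y) x 60 mm high; walls and floor 5 mm. Along both long sides the rim is folded in as a flange, 5 mm thick (55 to 60 mm above the table), reaching 35 mm in from the outer face: opening 250 x 140 mm, space under it 250 x 200 mm. Origin: centre of its underside; x along its length, z up
- mat: grey flat desk mat, fixed, 340 mm (x) x 210 mm (y) x 3 mm thick. Origin: centre of its underside; x along its length. The note block stands on its +x end; the clear part runs from x = -170 to +80 mm, so its middle is at x = -45 mm
- notes_center (a point): block of white note paper, 76 x 76 x 22 mm, loose, on the far end of the mat (centred 120 mm along the mat's +x); the point is its centre
- mouse: black computer mouse, about 85 x 60 x 34 mm, loose; origin under it
- stapler: dark steel and grey stapler, 140 x 34 x 51 mm, loose; origin under its centre
There are look-alikes about, which are no part of the job. Of the things shaped like the part that bears tray_grip, the wooden one is meant.

How it is judged:
By the outcome, as a careful person would: the job done as asked, in the order asked, and still so for the second after the job is handed in, with the robot touching nothing.
It also fails if it takes over 50 s, if anything falls off the work surface, if the arm or the gripper's body presses on something with over 40 N, if the wrist force passes 120 N, or if a joint passes its speed limit or range.

## Working session

There is one attempt and no reset: what is moved stays moved. The work goes in short steps, Python scripts to look and compute and a tool call to move; the robot and the scene stay as the last step left them, time stands still between calls to the robot, and variables do not carry over. Pictures are saved under pics/ and viewed, and the job is handed in when it is done.

Besides the shell and the picture viewer there is one more tool, called as a command line: name --argument value ..., lists and objects as JSON in quotes. servo_tool: Moves the arm, as the interface text tells. Its arguments: {"type":"object","properties":{"increments":{"type":"array","items":{"type":"array"}},"grip_force":{"type":"number"}},"required":["increments"]}

```bash
ls; mkdir -p pics
python3 - <<'E'
from plant import bot, snapshot, camera_params, finder
import cv2,json
print(bot.sense(), bot.grip_point_offset)
for n in ("scene","top"):
    im=snapshot(n); cv2.imwrite(f"pics/{n}0.png",im[:,:,::-1])
    p=camera_params(n); print(n,p)
E
```

```text
pics
{'time': 0.0, 'joint_pos': array([-1.33403125e+00,  2.41417585e-01,  3.69993952e-03,  1.33517736e+00,
        3.05883995e-05,  1.57080855e+00]), 'joint_velocities': array([ 1.13768033e-03, -1.57275905e-03, -1.85743200e-03,  7.05711029e-04,
        4.60986083e-07,  1.36076522e-03]), 'effort': array([-5.46057472e-04, -3.72312677e+01,  2.52411389e+01,  1.67614192e-02,
       -3.90978812e-05,  8.44997544e-06]), 'tool_pos': array([ 0.11713962, -0.48543126,  0.23040138]), 'tool_rot': array([-0.70208094, -0.08424744,  0.70223474, -0.08277128]), 'contact_force': array([-0.08643043, -0.57354039, -0.79670511]), 'moment': array([-0.06695948, -0.07566159,  0.02410563]), 'finger_gap': 0.08540170284034873} 0.0187
scene {'K': array([[498.70657244,   0.        , 272.80479436],
       [  0.        , 498.70657244, 211.9927478 ],
       [  0.        ,   0.        ,   1.        ]]), 'D': array([-0.04230312,  0.        ,  0.        ,  0.        ,  0.        ]), 'cam_to_world': array([[-5.74396059e-01,  5.02592761e-01, -6.46118940e-01,
         1.35376730e+00],
       [ 8.18577222e-01,  3.51988777e-01, -4.53911040e-01,
         6.00064535e-01],
       [-7.05787141e-04, -7.89622959e-01, -6.13591952e-01,
         8.57394683e-01],
       [ 0.00000000e+00,  0.00000000e+00,  0.00000000e+00,
         1.00000000e+00]])}
top {'K': array([[467.1041366 ,   0.        , 277.09278602],
       [  0.        , 467.1041366 , 207.62244781],
       [  0.        ,   0.        ,   1.        ]]), 'D': array([-0.00911898,  0.        ,  0.        ,  0.        ,  0.        ]), 'cam_to_world': array([[ 3.26422889e-04, -9.80281265e-01,  1.97607022e-01,
         2.94619189e-01],
       [-9.99999340e-01, -1.02252609e-04,  1.14462712e-03,
         1.17273029e-03],
       [-1.10185068e-03, -1.97607265e-01, -9.80280651e-01,
         1.18269451e+00],
       [ 0.00000000e+00,  0.00000000e+00,  0.00000000e+00,
         1.00000000e+00]])}
```

View pics/scene0.png

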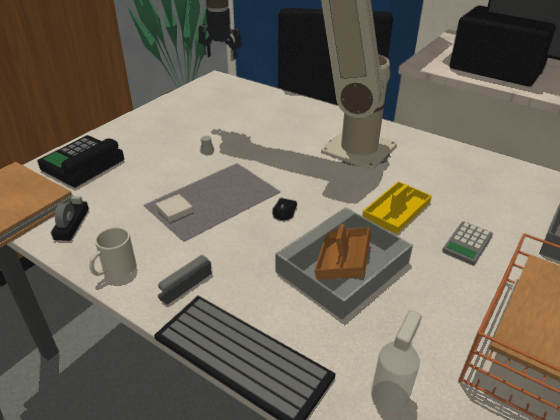

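View pics/top0.png

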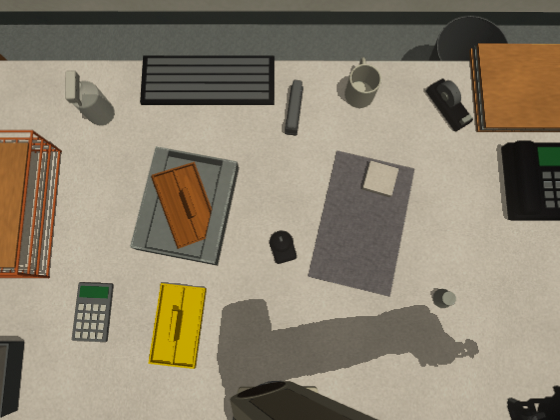

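The scene picture shows the wooden tray in the box near (col 343, row 250) and the mat near (212, 200). In the top picture the box is centred near (185, 206) and the mat near (360, 222), with its note block at (380, 177). The mouse is at (283, 247), the stapler at (293, 107), and a yellow look-alike tray at (178, 325). I'll enlarge both pictures to pick corners.

Run:
```python
import cv2
a=cv2.imread("pics/top0.png")[135:275,120:250]; cv2.imwrite("pics/c1.png",cv2.resize(a,None,fx=4.2,fy=4.2,interpolation=cv2.INTER_CUBIC))
a=cv2.imread("pics/scene0.png")[200:320,270:420]; cv2.imwrite("pics/c2.png",cv2.resize(a,None,fx=5,fy=5,interpolation=cv2.INTER_CUBIC))
a=cv2.imread("pics/top0.png")[145:305,300:420]; cv2.imwrite("pics/c3.png",cv2.resize(a,None,fx=3.5,fy=3.5,interpolation=cv2.INTER_CUBIC))
```

```text
(no output)
```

View pics/c1.png

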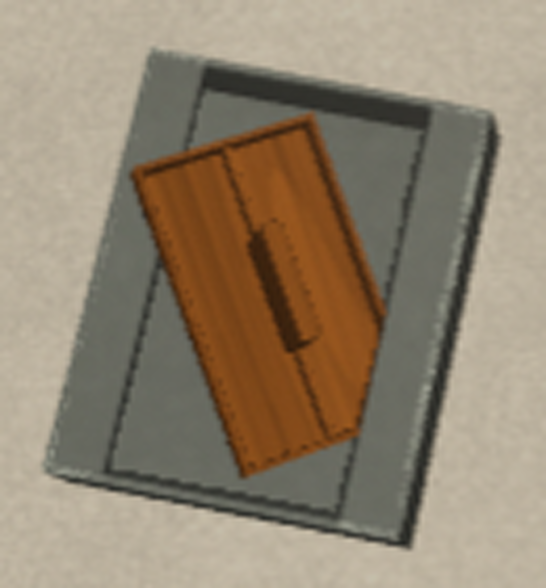

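View pics/c2.png

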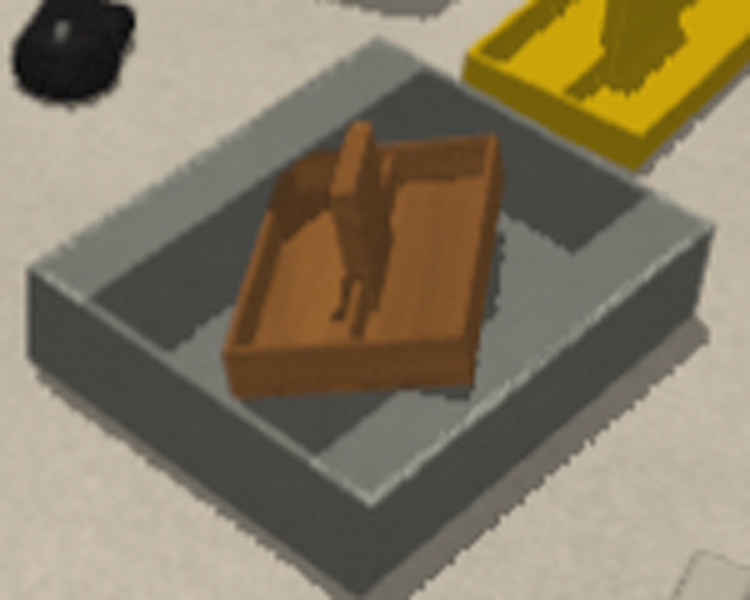

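View pics/c3.png

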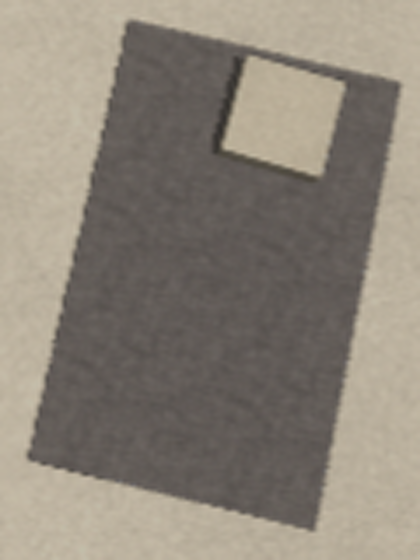

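```bash
cat > h.py <<'E'
import numpy as np, cv2
from scipy.optimize import least_squares
from scipy.spatial.transform import Rotation as R
from plant import camera_params
CP={n:camera_params(n) for n in("scene","top")}
def proj(n,P):
    c=CP[n]; M=np.linalg.inv(c["cam_to_world"])
    return cv2.projectPoints(np.atleast_2d(np.asarray(P,float)),cv2.Rodrigues(M[:3,:3])[0],M[:3,3],c["K"],c["D"])[0].reshape(-1,2)
def crop2px(xy,off,f): return (np.array(xy,float)+.5)/f-.5+np.array(off)
def fit(obs,p0,toT):
    # obs: list (cam, model pt, px)
    def r(p):
        Rm,t=toT(p); return np.concatenate([proj(n,Rm.apply(m)+t)[0]-px for n,m,px in obs])
    s=least_squares(r,p0,loss='soft_l1',x_scale='jac'); return s.x,r(s.x).reshape(-1,2)
planar=lambda z:(lambda p:(R.from_euler('z',p[2]),np.array([p[0],p[1],z])))
full=lambda p:(R.from_rotvec(p[3:]),np.array(p[:3]))
def boxc(lx,ly,z0,z1):
    return [np.array([sx*lx/2,sy*ly/2,z]) for z in(z0,z1) for sx,sy in((-1,-1),(1,-1),(1,1),(-1,1))]
def wire(im,n,corners,col):
    q=np.round(proj(n,corners)*16).astype(int)
    for a,b in [(0,1),(1,2),(2,3),(3,0),(4,5),(5,6),(6,7),(7,4),(0,4),(1,5),(2,6),(3,7)]:
        cv2.line(im,tuple(map(int,q[a])),tuple(map(int,q[b])),col,1,cv2.LINE_AA,4)
E
cat > fit0.py <<'E'
from h import *
t=lambda x,y:crop2px((x,y),(120,135),4.2)
s=lambda x,y:crop2px((x,y),(270,200),5)
m=lambda x,y:crop2px((x,y),(300,145),3.5)
B=lambda a,b,z:np.array([a*.13,b*.105,z])
ob=[("top",B(1,1,.06),t(152,50)),("top",B(1,-1,.06),t(494,115)),("top",B(-1,1,.06),t(47,470)),
("scene",B(1,-1,.06),s(30,270)),("scene",B(-1,-1,.06),s(378,40)),("scene",B(-1,1,.06),s(712,230)),("scene",B(1,1,.06),s(370,505)),("scene",B(1,1,0),s(360,595))]
box,r=fit(ob,[.45,.2,-.23],planar(0)); print("box",box.round(4),r.round(1).tolist())
M=lambda a,b:np.array([a*.17,b*.105,.003])
om=[("top",M(1,1),m(127,20)),("top",M(1,-1),m(400,84)),("top",M(-1,-1),m(315,530)),("top",M(-1,1),m(30,460)),("scene",M(1,1),None),("scene",M(1,1),None)][:4]
sc=cv2.imread("pics/scene0.png")
mat,r=fit(om,[.4,-.2,-.2],planar(0)); print("mat",mat.round(4),r.round(1).tolist())
T=lambda a,b,z:np.array([a*.095,b*.055,z])
ot=[("top",T(1,1,.025),t(135,172)),("top",T(1,-1,.025),t(313,115)),("top",T(-1,1,.025),t(242,477)),
("scene",T(1,1,.025),s(475,345)),("scene",T(1,-1,.025),s(222,352)),("scene",T(-1,1,.025),s(497,137)),
("scene",T(1,1,0),s(475,385)),("scene",T(1,-1,0),s(235,398)),("scene",np.array([-.035,0,.07]),s(362,122)),("scene",np.array([.035,0,.07]),s(345,198))]
R0=R.from_euler('z',19,degrees=True)*R.from_rotvec(np.radians(19)*np.array([np.sin(.7),-np.cos(.7),0])*1.0)
tr,r=fit(ot,[.45,.2,.05,*R0.as_rotvec()],full); print("tray",tr.round(4),r.round(1).tolist())
Rt,tt=full(tr); z=Rt.apply([0,0,1]); print("tilt",np.degrees(np.arccos(z[2])),"z",z.round(3),"x",Rt.apply([1,0,0]).round(3))
Bi=R.from_euler('z',-box[2])
for c in boxc(.19,.11,0,.025): print("boxframe",(Bi.apply(Rt.apply(c)+tt-[box[0],box[1],0])*1000).round(1))
g=Rt.apply([0,0,.055])+tt;print("grip",g.round(4), "box", (Bi.apply(g-[box[0],box[1],0])*1000).round(1))
np.savez("poses.npz",box=box,mat=mat,tray=tr)
for n,o,f in(("top",(slice(135,305),slice(120,420)),2.6),("scene",(slice(150,320),slice(130,420)),2.7)):
    im=cv2.imread(f"pics/{n}0.png"); k=5
    im=cv2.resize(im,None,fx=1,fy=1)
    bR,bt=planar(0)(box); wire(im,n,bR.apply(boxc(.26,.21,0,.06))+bt,(255,255,0)); 
    bR,bt=planar(0)(mat); wire(im,n,bR.apply(boxc(.34,.21,0,.003))+bt,(255,255,0))
    wire(im,n,Rt.apply(boxc(.19,.11,0,.025))+tt,(0,255,0)); wire(im,n,Rt.apply(boxc(.07,.012,.005,.07))+tt,(255,0,255))
    cv2.imwrite(f"pics/w_{n}.png",cv2.resize(im[o],None,fx=f,fy=f,interpolation=cv2.INTER_CUBIC))
E
python3 fit0.py
```

```text
box [ 0.5315  0.231  -0.1914] [[-0.4, -0.4], [-0.4, -0.7], [-1.3, 0.5], [-1.0, -1.1], [-0.1, -1.4], [0.5, -1.6], [-0.1, -0.0], [-0.5, 0.5]]
mat [ 0.4975 -0.2153 -0.2359] [[0.0, -0.2], [0.3, -0.6], [0.3, 0.3], [-0.8, 0.4]]
tray [ 0.5302  0.2342  0.0344  0.2871 -0.1236  0.3834] [[-1.0, -0.1], [-0.5, -0.0], [0.8, 0.7], [-1.7, -0.6], [0.2, 0.3], [0.4, -0.1], [-0.2, 0.9], [-0.5, 0.3], [0.3, 0.0], [-0.0, -0.8]]
tilt 17.79945395018715 z [-0.065 -0.299  0.952] x [0.921 0.351 0.173]
boxframe [-51.3 -90.3   4.2]
boxframe [107.7   8.3  36.9]
boxframe [47.5 96.1 64.7]
boxframe [-111.5   -2.5   31.9]
boxframe [-51.5 -98.   28. ]
boxframe [107.6   0.7  60.7]
boxframe [47.4 88.5 88.5]
boxframe [-111.7  -10.2   55.7]
grip [0.5266 0.2178 0.0868] box [ -2.3 -13.9  86.8]
```

View pics/w_top.png

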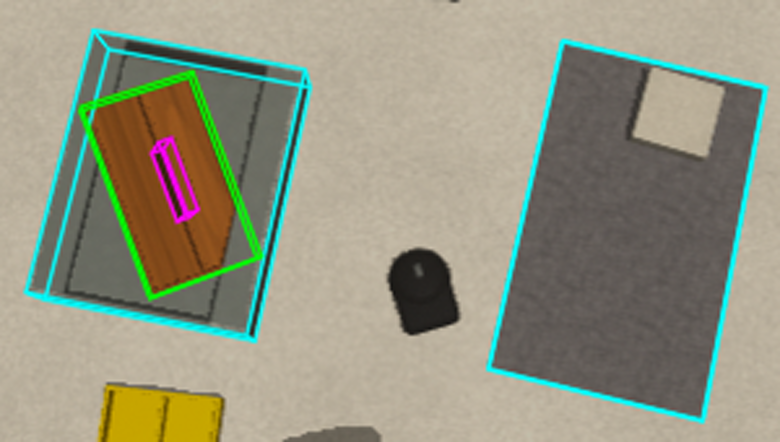

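View pics/w_scene.png

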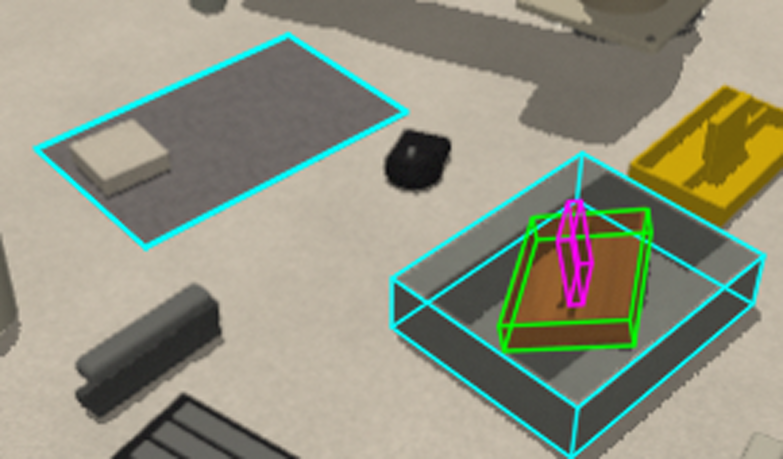

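The wireframes fit: the tray overlay (green) and grip plate (magenta) sit on the image edges, and the tilt comes out at about 18°, close to the stated 19°. The box yaw is a few pixels soft, so I'll refine it with the inner opening corners, then work out the approach.

```bash
cat > fit1.py <<'E'
exec(open("fit0.py").read().split("box,r=fit")[0])
I=lambda a,b:np.array([a*.125,b*.07,.06])
ob+=[("top",I(1,1),t(205,68)),("top",I(1,-1),t(432,112)),("top",I(-1,1),t(108,470)),("top",I(-1,-1),t(340,515)),
("scene",I(-1,-1),s(425,68)),("scene",I(1,-1),s(90,300)),("scene",I(-1,1),s(648,192)),("scene",I(1,1),s(318,457))]
box,r=fit(ob,[.45,.2,-.23],planar(0)); print("box",box.round(4),r.round(1).tolist())
for n in("top","scene"):
    b2,r=fit([o for o in ob if o[0]==n],[.45,.2,-.23],planar(0)); print(n,b2.round(4))
d=dict(np.load("poses.npz")); d["box"]=box; np.savez("poses.npz",**d)
E
python3 fit1.py
cat >> h.py <<'E'
def tool():
    from plant import bot
    s=bot.sense(); return s,R.from_quat(s["tool_rot"]),np.array(s["tool_pos"])
def plan(tcp,jaw):
    """delta in tool axes (cm) and turn about tool x to bring TCP to tcp with jaw (y) axis yaw = jaw mod pi"""
    s,Rq,p=tool(); d=Rq.inv().apply(np.array(tcp)-p)*100
    y=Rq.apply([0,1,0]); cur=np.arctan2(y[1],y[0]); dy=(jaw-cur+np.pi/2)%np.pi-np.pi/2
    print("t",round(s["time"],2),"TCP",p.round(4),"toolx",Rq.apply([1,0,0]).round(3),"jaw yaw",round(cur,3),"gap",round(s["finger_gap"],4),"F",s["contact_force"].round(1),"M",s["moment"].round(2),"j",s["joint_pos"].round(2))
    print("shift cm",d.round(2),"turn",round(-dy,3))
E
python3 - <<'E'
from h import *
d=np.load("poses.npz"); Rt,tt=full(d["tray"])
x=Rt.apply([1,0,0]); yaw=np.arctan2(x[1],x[0]); y=Rt.apply([0,1,0]); print(np.arctan2(*y[1::-1]),yaw+np.pi/2)
g=Rt.apply([0,0,.055])+tt
plan([g[0],g[1],.20],np.arctan2(y[1],y[0]))
E
```

```text
box [ 0.5318  0.2313 -0.1895] [[-0.6, -0.5], [-0.6, -0.9], [-1.4, 0.5], [-0.9, -0.9], [-0.2, -1.3], [0.5, -1.5], [0.1, 0.2], [-0.4, 0.7], [-0.2, -0.4], [0.1, -0.8], [-1.3, 1.2], [0.0, 1.4], [-0.4, -0.2], [-0.9, -0.6], [0.0, 0.2], [-0.6, -0.1]]
top [ 0.5319  0.23   -0.1903]
scene [ 0.5322  0.2322 -0.1884]
1.9803344837395005 1.9346382549945587
t 0.1 TCP [ 0.1172 -0.4855  0.2305] toolx [-0.     0.002 -1.   ] jaw yaw -1.334 gap 0.0854 F [-0.   0.2 -0.2] M [-0.01 -0.   -0.01] j [-1.33  0.24  0.    1.34 -0.    1.57]
shift cm [  3.16 -58.75 -56.3 ] turn -0.173
```

servo_tool --increments '[[[-0.5,-2,-2],0,0],[[-1,-4.5,-4.5],0,0],[[-1,-7,-7],0,0],[[-1,-9.5,-9.5],0,0],[[-1,-12,-12],0,0],[[-1,-14.5,-14.5],0,0],[[-1,-17,-17],0,0],[[-1,-19,-19],0,0]]'

```text
time: 0.77
tool_pos: [0.2576, -0.254, 0.2406]
tool_rot: [-0.702, -0.085, 0.702, -0.083]
contact_force: [0.1, -0.8, 0.0]
finger_gap: 0.0854
```

```bash
cat > p1.py <<'E'
from h import *
d=np.load("poses.npz"); Rt,tt=full(d["tray"])
y=Rt.apply([0,1,0]); g=Rt.apply([0,0,.055])+tt
plan([g[0],g[1],.17],np.arctan2(y[1],y[0]))
E
python3 p1.py
```

```text
t 0.77 TCP [ 0.2576 -0.254   0.2406] toolx [-0.001  0.003 -1.   ] jaw yaw -1.333 gap 0.0854 F [ 0.1 -0.8  0. ] M [ 0.02 -0.01 -0.01] j [-0.78 -0.04 -0.29  1.33  0.    2.12]
shift cm [  7.17 -39.51 -37.24] turn -0.172
```

servo_tool --increments '[[[0,-2.5,-2.3],-0.12,0],[[0,-5,-4.7],-0.24,0],[[0,-7.5,-7],-0.36,0],[[0,-10,-9.4],-0.48,0],[[0,-12.5,-11.8],-0.6,0],[[0,-15,-14.1],-0.72,0],[[0,-17.5,-16.5],-0.84,0],[[0,-20,-18.8],-0.96,0]]'

```text
time: 1.43
tool_pos: [0.3936, -0.0136, 0.241]
tool_rot: [0.583, 0.401, -0.583, 0.399]
contact_force: [0.9, -0.3, 1.0]
finger_gap: 0.0855
```

```bash
python3 p1.py
```

```text
t 1.43 TCP [ 0.3936 -0.0136  0.241 ] toolx [-0.001  0.003 -1.   ] jaw yaw -0.367 gap 0.0855 F [ 0.9 -0.3  1. ] M [-0.03 -0.08  0.02] j [-0.04  0.03 -0.22  1.32  0.    1.9 ]
shift cm [  7.15   4.12 -26.36] turn 0.794
```

servo_tool --increments '[[[0,0.5,-3],-0.12,0],[[0,1,-6],-0.24,0],[[0,1.5,-9],-0.36,0],[[0,2,-12],-0.48,0],[[0,2.5,-15],-0.6,0.2],[[0,3,-18],-0.72,0.3],[[0,3.3,-21],-0.84,0.4],[[0,3.6,-23.5],-0.96,0.4]]'

```text
time: 2.1
tool_pos: [0.5119, 0.1947, 0.2406]
tool_rot: [0.33, 0.626, -0.33, 0.624]
contact_force: [0.3, -0.9, 0.6]
finger_gap: 0.0516
```

```bash
python3 p1.py
```

```text
t 2.1 TCP [0.5119 0.1947 0.2406] toolx [-0.002  0.002 -1.   ] jaw yaw 0.6 gap 0.0516 F [ 0.3 -0.9  0.6] M [-0.05 -0.06 -0.06] j [0.36 0.33 0.16 1.39 0.   1.33]
shift cm [ 7.06  2.52 -1.05] turn -1.381
```

servo_tool --increments '[[[0.5,0.5,-0.2],-0.12,0.4],[[1,1,-0.4],-0.24,0.4],[[1.5,1.5,-0.6],-0.36,0.4],[[2,2,-0.8],-0.48,0.4],[[2.5,2.5,-1.05],-0.6,0.4],[[3,2.5,-1.05],-0.72,0.4],[[3.5,2.5,-1.05],-0.84,0.4],[[4,2.5,-1.05],-0.96,0.4]]'

```text
time: 2.77
tool_pos: [0.5262, 0.2175, 0.1996]
tool_rot: [0.002, 0.708, -0.001, 0.706]
contact_force: [0.1, 0.9, 0.2]
finger_gap: 0.0517
```

servo_tool --increments '[[[0.5,0,0],-0.12,0.4],[[1,0,0],-0.24,0.4],[[1.5,0,0],-0.36,0.4],[[2,0,0],-0.42,0.4],[[2,0,0],-0.42,0.4],[[2,0,0],-0.42,0.4],[[2,0,0],-0.42,0.4],[[2,0,0],-0.42,0.4]]'

```text
time: 3.43
tool_pos: [0.5264, 0.2176, 0.1799]
tool_rot: [-0.144, 0.693, 0.146, 0.691]
contact_force: [0.6, -0.5, 0.4]
finger_gap: 0.0513
```

```bash
python3 p1.py
python3 - <<'E'
from plant import snapshot; import cv2
for n,o in(("top",(slice(100,300),slice(60,320))),("scene",(slice(130,330),slice(230,490)))):
    cv2.imwrite(f"pics/{n}1.png",cv2.resize(snapshot(n)[o][:,:,::-1],None,fx=3,fy=3,interpolation=cv2.INTER_CUBIC))
E
```

```text
t 3.43 TCP [0.5264 0.2176 0.1799] toolx [-0.003  0.002 -1.   ] jaw yaw 1.985 gap 0.0513 F [ 0.6 -0.5  0.4] M [-0.02  0.01  0.02] j [ 0.39  0.41  0.1   1.27  0.   -0.02]
shift cm [ 0.99 -0.    0.03] turn 0.005
```

View pics/top1.png

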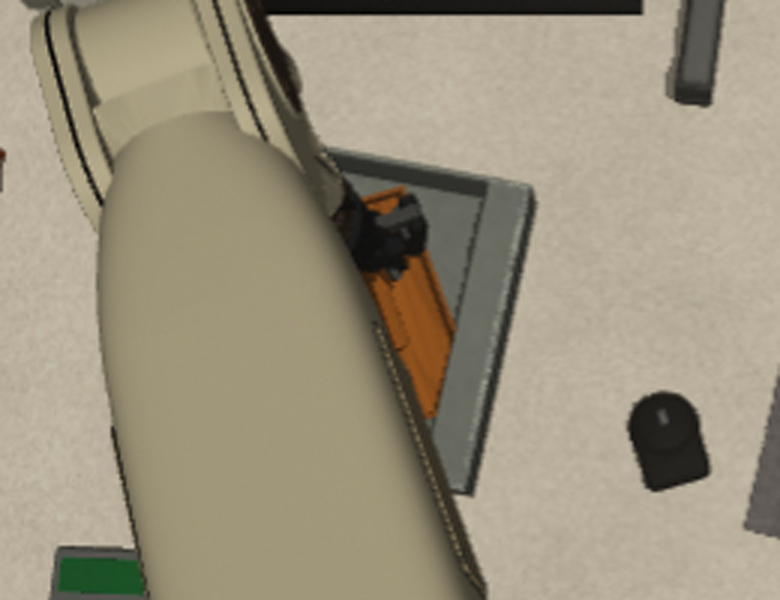

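View pics/scene1.png

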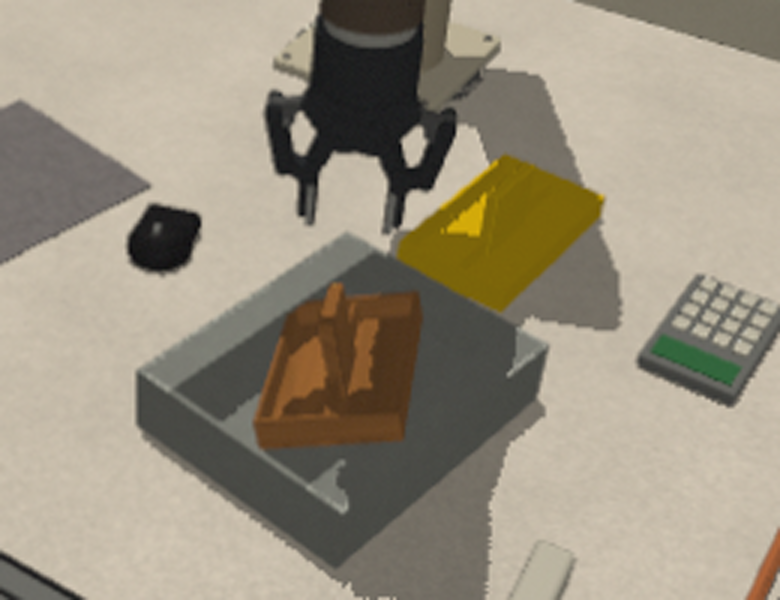

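In the scene view the open fingers (310–400, 200) straddle the plate top (335, 290), and the jaw runs across the plate. Next I'll go down around the plate.

servo_tool --increments '[[[2,0,0],0,0.4],[[4,0,0],0,0.4],[[6,0,0],0,0.4],[[8,0,0],0,0.4],[[9.5,0,0],0,0.4],[[10.5,0,0],0,0.4],[[11,0,0],0,0.4],[[11,0,0],0,0.4]]' --grip_force 20

```text
time: 4.2
tool_pos: [0.5255, 0.2177, 0.0691]
tool_rot: [-0.145, 0.693, 0.146, 0.691]
contact_force: [0.2, 0.7, 0.5]
finger_gap: 0.0509
```

```bash
python3 p1.py
cat > sn.py <<'E'
import sys
from plant import snapshot; import cv2
k=sys.argv[1]
im=snapshot("scene"); cv2.imwrite(f"pics/full_scene{k}.png",im[:,:,::-1])
cv2.imwrite(f"pics/scene{k}.png",cv2.resize(im[190:330,265:425][:,:,::-1],None,fx=4.2,fy=4.2,interpolation=cv2.INTER_CUBIC))
E
python3 sn.py 2
```

```text
t 4.2 TCP [0.5255 0.2177 0.0691] toolx [-0.004  0.001 -1.   ] jaw yaw 1.985 gap 0.0509 F [0.2 0.7 0.5] M [-0.05 -0.02  0.04] j [ 0.39  0.49 -0.06  1.02  0.   -0.02]
shift cm [-1.009e+01 -1.000e-02  7.000e-02] turn 0.005
```

View pics/scene2.png

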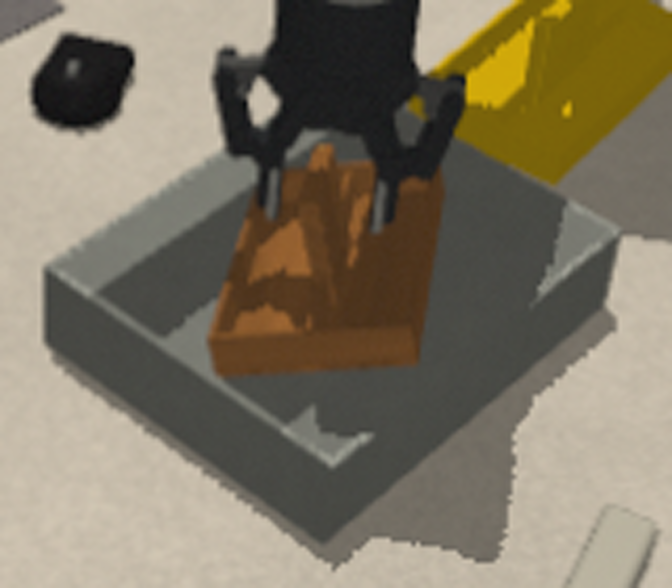

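The fingers straddle the plate at (320, 190), with no contact force. Closing gently.

servo_tool --increments '[[[0,0,0],0,0.5],[[0,0,0],0,0.6],[[0,0,0],0,0.7],[[0,0,0],0,0.75],[[0,0,0],0,0.8],[[0,0,0],0,0.85],[[0,0,0],0,0.9],[[0,0,0],0,1.0]]' --grip_force 20

```text
time: 4.92
tool_pos: [0.5269, 0.2177, 0.0719]
tool_rot: [-0.144, 0.692, 0.146, 0.692]
contact_force: [-1.7, -2.9, 6.7]
finger_gap: 0.0171
```

```bash
python3 p1.py;python3 sn.py 3
```

```text
t 4.92 TCP [0.5269 0.2177 0.0719] toolx [-0.001  0.003 -1.   ] jaw yaw 1.984 gap 0.0171 F [-1.7 -2.9  6.7] M [-0.17  0.31 -0.19] j [ 0.39  0.49 -0.06  1.02  0.   -0.02]
shift cm [-9.81  0.04 -0.01] turn 0.004
```

View pics/scene3.png

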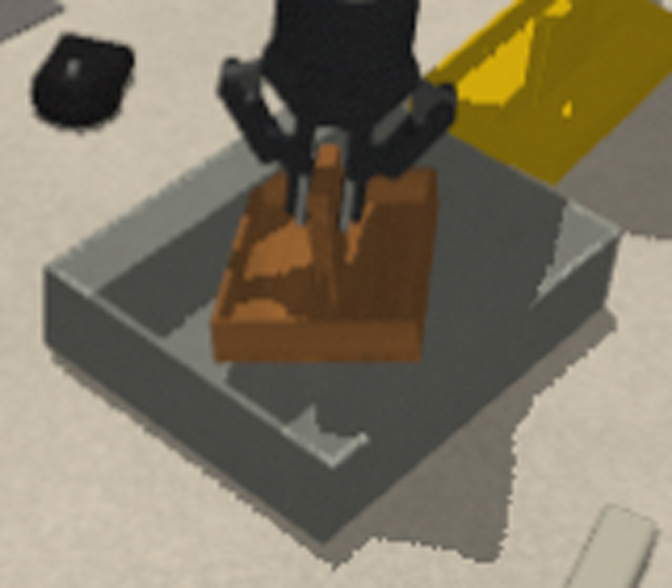

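servo_tool --increments '[[[0,0,0],0.05,1],[[0,0,0],0.1,1],[[0,0,0],0.15,1],[[0,0,0],0.2,1],[[0,0,0],0.25,1],[[0,0,0],0.25,1],[[0,0,0],0.25,1],[[0,0,0],0.25,1]]'

```text
time: 5.63
tool_pos: [0.5268, 0.2176, 0.0719]
tool_rot: [-0.057, 0.705, 0.059, 0.704]
contact_force: [0.1, -1.1, 0.9]
finger_gap: 0.0117
```

```bash
python3 p1.py;python3 sn.py 4
```

```text
t 5.63 TCP [0.5268 0.2176 0.0719] toolx [-0.001  0.002 -1.   ] jaw yaw 1.735 gap 0.0117 F [ 0.1 -1.1  0.9] M [-0.38  0.35  0.02] j [ 0.39  0.49 -0.06  1.02  0.    0.23]
shift cm [-9.81  0.04 -0.02] turn -0.245
```

View pics/scene4.png

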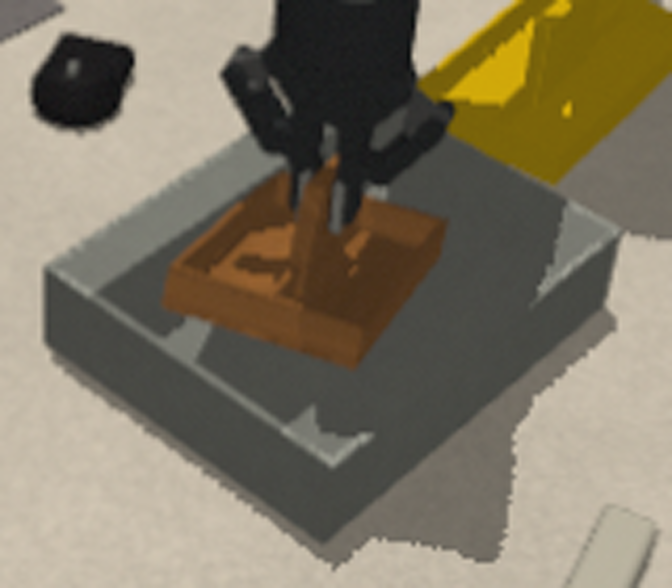

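The gap is 11.7 mm, so the plate is now square in the pads and the roll is gone. The tray is only nose-up at its +x end (front edge 165–355, 310–365). Next is turning the rest of the way to the box's heading.

servo_tool --increments '[[[0,0,0],0.06,1],[[0,0,0],0.12,1],[[0,0,0],0.18,1],[[0,0,0],0.24,1],[[0,0,0],0.3,1],[[0,0,0],0.354,1],[[0,0,0],0.354,1],[[0,0,0],0.354,1]]'

```text
time: 6.35
tool_pos: [0.5265, 0.2178, 0.0719]
tool_rot: [0.067, 0.705, -0.065, 0.703]
contact_force: [-1.0, -0.6, 0.5]
finger_gap: 0.0115
```

```bash
cat > p2.py <<'E'
from h import *
import sys
d=np.load("poses.npz"); b=d["box"]
plan([b[0],b[1],float(sys.argv[1])],b[2]+np.pi/2)
E
python3 p2.py 0.06;python3 sn.py 5
```

```text
t 6.35 TCP [0.5265 0.2178 0.0719] toolx [-0.001  0.003 -1.   ] jaw yaw 1.383 gap 0.0115 F [-1.  -0.6  0.5] M [-0.17  0.47  0.01] j [ 0.39  0.49 -0.06  1.02  0.    0.58]
shift cm [1.19 1.42 0.27] turn 0.001
```

View pics/scene5.png

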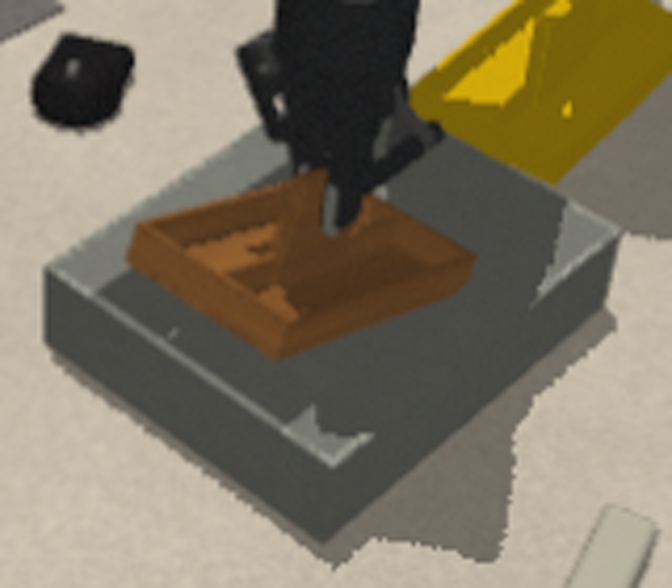

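```bash
cat > ft.py <<'E'
from h import *
def fit_tray(pts,off,f,yaw,c0):
    "4 dof: x,y,z + pitch with yaw known, roll 0"
    T=lambda a,b,z:np.array([a*.095,b*.055,z])
    o=[("scene",T(*m),crop2px(p,off,f)) for m,p in pts]
    toT=lambda p:(R.from_euler('z',p[4])*R.from_euler('y',p[3]),np.array(p[:3]))
    p,r=fit(o,[*c0,-.2,yaw],toT); Rm,t=toT(p)
    print("tray",p.round(4),"res",r.round(1).tolist()); print("grip",(Rm.apply([0,0,.055])+t).round(4))
    b=np.load("poses.npz")["box"]; Bi=R.from_euler('z',-b[2])
    for c in boxc(.19,.11,0,.025): print((Bi.apply(Rm.apply(c)+t-[b[0],b[1],0])*1000).round(1).tolist())
E
python3 - <<'E'
from ft import *
fit_tray([((1,-1,.025),(138,226)),((1,1,.025),(295,322)),((-1,1,.025),(474,260)),((1,1,0),(277,359)),((1,-1,0),(127,263))],(265,190),4.2,-.19,[.527,.218,.035])
E
```

```text
tray [ 0.5379  0.2136  0.0295 -0.3795 -0.1716] res [[0.3, -0.5], [-0.4, -0.1], [-0.2, -0.1], [0.4, 0.7], [-0.1, -0.0]]
grip [0.5178 0.2171 0.0806]
[-78.0, -72.8, -5.7]
[98.5, -69.6, 64.7]
[96.5, 40.4, 64.7]
[-79.9, 37.2, -5.7]
[-87.2, -72.9, 17.5]
[89.2, -69.8, 87.9]
[87.3, 40.2, 87.9]
[-89.2, 37.0, 17.5]
```

The tray is square to the box and pitched about 20° nose-up, with its −y side near the flange edge. I'll shift it 14 mm to the middle of the opening, then lower it.

servo_tool --increments '[[[0,0.3,0.1],0,1],[[0,0.6,0.2],0,1],[[0,0.9,0.3],0,1],[[0,1.2,0.3],0,1],[[0,1.4,0.3],0,1],[[0.2,1.4,0.3],0,1],[[0.5,1.4,0.3],0,1],[[0.8,1.4,0.3],0,1]]'

```text
time: 7.07
tool_pos: [0.5371, 0.2312, 0.0667]
tool_rot: [0.068, 0.701, -0.065, 0.707]
contact_force: [7.2, -3.2, 11.2]
finger_gap: 0.0114
```

servo_tool --increments '[[[0.3,0,0],0,1],[[0.6,0,0],0,1],[[0.8,0,0],0,1],[[1.0,0,0],0,1],[[1.2,0,0],0,1],[[1.2,0,0],0,1],[[1.2,0,0],0,1],[[1.2,0,0],0,1]]'

```text
time: 7.73
tool_pos: [0.5392, 0.2323, 0.0559]
tool_rot: [0.069, 0.699, -0.064, 0.709]
contact_force: [5.2, -0.6, 4.8]
finger_gap: 0.0122
```

```bash
python3 p2.py 0.045;python3 sn.py 6
```

```text
t 7.73 TCP [0.5392 0.2323 0.0559] toolx [ 0.014  0.005 -1.   ] jaw yaw 1.382 gap 0.0122 F [ 5.2 -0.6  4.8] M [-0.05 -0.51 -0.02] j [ 0.41  0.53 -0.05  0.98 -0.    0.6 ]
shift cm [ 1.08 -0.24 -0.72] turn 0.001
```

View pics/scene6.png

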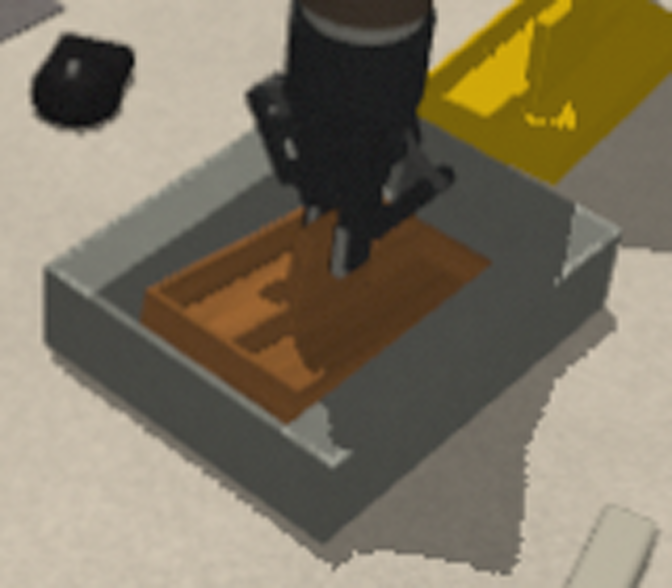

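Run:
```python
from ft import *
fit_tray([((1,-1,.025),(147,291)),((1,1,.025),(292,391)),((-1,1,.025),(489,263)),((1,1,0),(288,422)),((1,-1,0),(142,318))],(265,190),4.2,-.19,[.54,.23,.03])
```

```text
tray [ 0.51    0.2136 -0.0156 -0.1426 -0.1868] res [[0.1, -0.3], [0.2, -0.7], [0.2, -0.1], [-0.6, 0.1], [0.0, 1.4]]
grip [0.5024 0.215  0.0389]
[-112.0, -76.8, -29.1]
[76.1, -76.2, -2.1]
[75.8, 33.8, -2.1]
[-112.3, 33.2, -29.1]
[-115.5, -76.8, -4.3]
[72.6, -76.2, 22.7]
[72.3, 33.8, 22.7]
[-115.8, 33.2, -4.3]
```

```bash
cat > ft.py <<'E'
from h import *
def fit_tray(pts,off,f,gp=None,yaw=None):
    "held tray: pitch about jaw, pads at tray (gx,0,gz)"
    s,Rq,p=tool(); gp=p+Rq.apply([-.0187,0,0]); y=Rq.apply([0,1,0]); yaw=np.arctan2(y[1],y[0])-np.pi/2
    T=lambda a,b,z:np.array([a*.095,b*.055,z])
    o=[("scene",T(*m),crop2px(q,off,f)) for m,q in pts]
    def toT(p):
        Rm=R.from_euler('z',yaw)*R.from_euler('y',p[0]); return Rm,gp-Rm.apply([p[1],0,p[2]])
    p,r=fit(o,[-.2,0,.055],toT); Rm,t=toT(p)
    print("pitch %.3f gx %.4f gz %.4f"%tuple(p),"centre",t.round(4),"res",r.round(1).tolist())
    b=np.load("poses.npz")["box"]; Bi=R.from_euler('z',-b[2])
    for c in boxc(.19,.11,0,.025)[:4]: print((Bi.apply(Rm.apply(c)+t-[b[0],b[1],0])*1000).round(1).tolist())
E
python3 - <<'E'
from ft import *
fit_tray([((1,-1,.025),(147,291)),((1,1,.025),(292,391)),((-1,1,.025),(489,263)),((1,1,0),(288,422)),((1,-1,0),(142,318))],(265,190),4.2)
E
```

```text
pitch -0.161 gx 0.0035 gz 0.0543 centre [0.544  0.2312 0.0205] res [[-0.6, -1.1], [1.0, -0.5], [2.7, 0.1], [-0.1, 0.8], [-1.0, 0.9]]
[-81.8, -52.9, 5.2]
[105.8, -52.7, 35.7]
[105.7, 57.3, 35.7]
[-81.8, 57.1, 5.2]
```

The held-tray fit is consistent: −x edge on the floor (5 mm), pitch 9°, pads 54 mm above the underside. About 15 mm more lowering should lay it flat.

servo_tool --increments '[[[0.3,0,-0.1],0,1],[[0.6,0,-0.2],0,1],[[0.9,0,-0.3],0,1],[[1.1,0,-0.4],0,1],[[1.3,0,-0.5],0,1],[[1.4,0,-0.5],0,1],[[1.5,0,-0.5],0,1],[[1.5,0,-0.5],0,1]]'

```text
time: 8.45
tool_pos: [0.5342, 0.2333, 0.0406]
tool_rot: [0.069, 0.699, -0.064, 0.708]
contact_force: [3.3, 0.3, 2.4]
finger_gap: 0.0114
```

```bash
python3 p2.py 0.041;python3 sn.py 7
```

```text
t 8.45 TCP [0.5342 0.2333 0.0406] toolx [ 0.013  0.005 -1.   ] jaw yaw 1.382 gap 0.0114 F [3.3 0.3 2.4] M [-0.11 -0.23  0.05] j [ 0.41  0.54 -0.08  0.94 -0.    0.6 ]
shift cm [-0.05 -0.25 -0.19] turn 0.001
```

View pics/scene7.png

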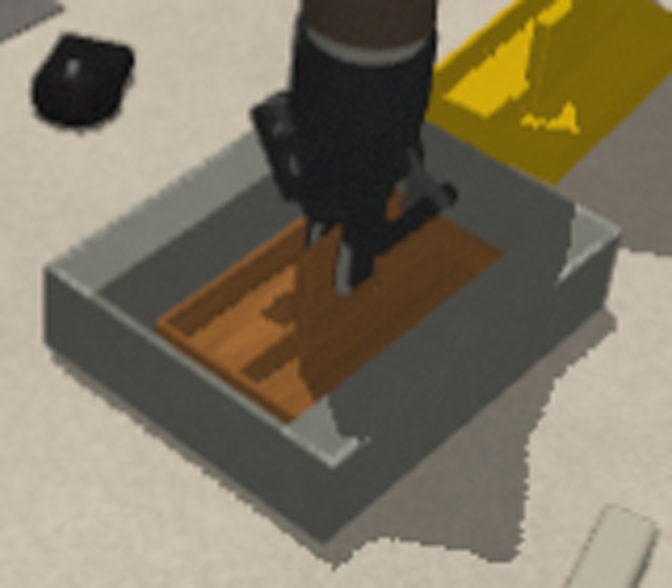

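Run:
```python
from ft import *
fit_tray([((1,-1,.025),(157,323)),((-1,1,.025),(503,251))],(265,190),4.2)
```

```text
pitch 0.030 gx 0.0028 gz 0.0552 centre [0.5295 0.2341 0.0042] res [[-0.9, -0.0], [2.2, 0.2]]
[-97.7, -52.8, 7.1]
[92.2, -52.6, 1.3]
[92.1, 57.4, 1.3]
[-97.8, 57.2, 7.1]
```

The tray is on the floor: underside about 4 mm (floor 5 mm), pitch about 0 within the noise. I'll release it briefly so it seats fully, then look.

servo_tool --increments '[[[0,0,0],0,0.85],[[0,0,0],0,0.75],[[0,0,0],0,0.65],[[0,0,0],0,0.65],[[0,0,0],0,0.65],[[0,0,0],0,0.65],[[0,0,0],0,0.65],[[0,0,0],0,0.65]]'

```text
time: 9.17
tool_pos: [0.5341, 0.2333, 0.0406]
tool_rot: [0.069, 0.7, -0.064, 0.708]
contact_force: [0.0, 0.9, 0.3]
finger_gap: 0.03
```

```bash
python3 p2.py 0.041;python3 sn.py 8
python3 - <<'E'
from plant import snapshot;import cv2
cv2.imwrite("pics/top8.png",cv2.resize(snapshot("top")[130:280,100:300][:,:,::-1],None,fx=3.8,fy=3.8,interpolation=cv2.INTER_CUBIC))
E
```

```text
t 9.17 TCP [0.5341 0.2333 0.0406] toolx [ 0.013  0.005 -1.   ] jaw yaw 1.382 gap 0.03 F [0.  0.9 0.3] M [-0.01  0.02  0.01] j [ 0.41  0.54 -0.08  0.94 -0.    0.6 ]
shift cm [-0.05 -0.24 -0.18] turn 0.001
```

View pics/scene8.png

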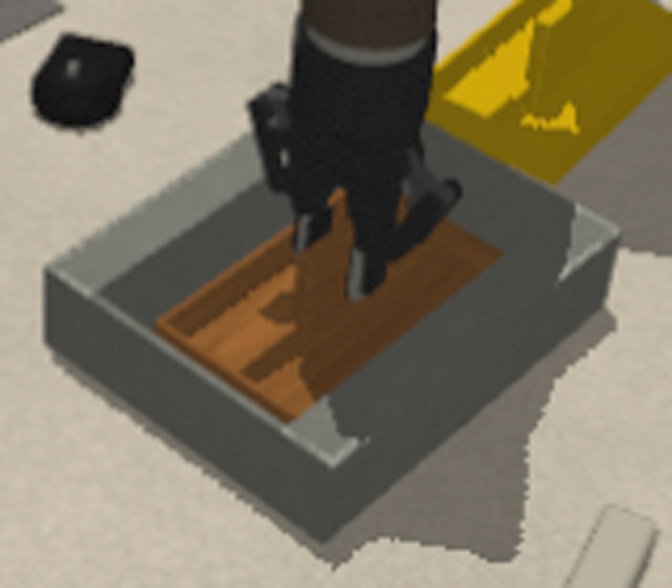

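View pics/top8.png

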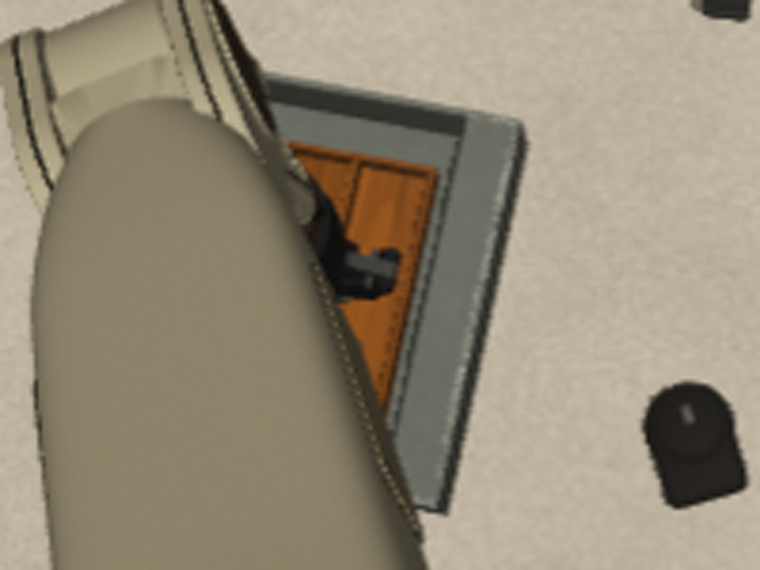

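Released, with the force at about 0, the tray did not move. It lies flat and square, its right edge (437, 170)–(385, 410) parallel to the flange edge with a clear gap. Now a firm regrip, then the lift.

servo_tool --increments '[[[0,0,0],0,0.75],[[0,0,0],0,0.85],[[0,0,0],0,0.95],[[0,0,0],0,1],[[0,0,0],0,1],[[0,0,0],0,1],[[0,0,0],0,1],[[0,0,0],0,1]]' --grip_force 70

```text
time: 9.93
tool_pos: [0.5343, 0.2334, 0.0409]
tool_rot: [0.069, 0.699, -0.064, 0.709]
contact_force: [-0.9, 0.5, 4.0]
finger_gap: 0.011
```

servo_tool --increments '[[[-0.2,0,0],0,1],[[-0.6,0,0],0,1],[[-1.2,0,0],0,1],[[-2,0,0],0,1],[[-3,0,0],0,1],[[-4,0,0],0,1],[[-4.5,0,0],0,1],[[-4.5,0,0],0,1]]'

```text
time: 10.6
tool_pos: [0.5351, 0.2338, 0.0883]
tool_rot: [0.07, 0.698, -0.063, 0.71]
contact_force: [1.7, -1.0, -2.5]
finger_gap: 0.0112
```

```bash
python3 p2.py 0.041;python3 sn.py 9
```

```text
t 10.6 TCP [0.5351 0.2338 0.0883] toolx [ 0.017  0.007 -1.   ] jaw yaw 1.382 gap 0.0112 F [ 1.7 -1.  -2.5] M [ 0.04  0.03 -0.  ] j [ 0.41  0.49 -0.02  1.04 -0.    0.6 ]
shift cm [ 4.72 -0.36 -0.35] turn 0.001
```

View pics/scene9.png

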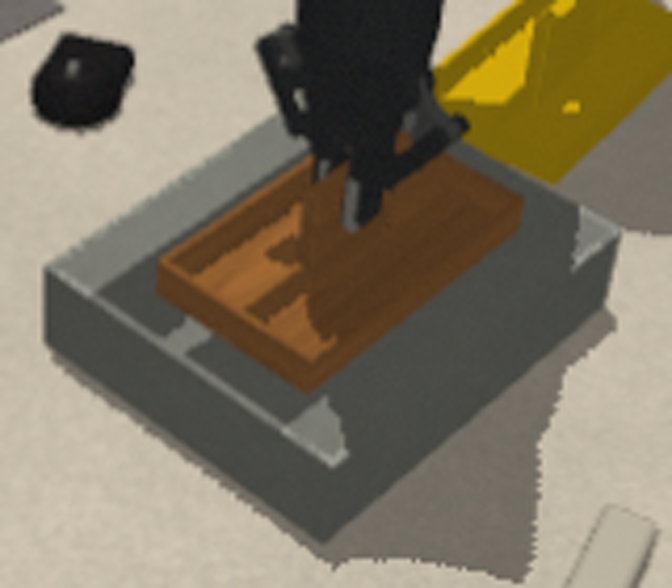

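servo_tool --increments '[[[-1,0,0],0,1],[[-2,0,0],0,1],[[-3.5,0,0],0,1],[[-5,0,0],0,1],[[-6.5,0,0],0,1],[[-7.5,0,0],0,1],[[-8,0,0],0,1],[[-8,0,0],0,1]]'

```text
time: 11.32
tool_pos: [0.5341, 0.2334, 0.169]
tool_rot: [0.07, 0.698, -0.063, 0.71]
contact_force: [0.6, 0.6, -2.7]
finger_gap: 0.0115
```

```bash
python3 - <<'E'
import h
from h import *
d=np.load("poses.npz"); m=d["mat"]
# refine mat with scene corners
im=cv2.imread("pics/scene0.png"); 
bR,bt=planar(0)(m)
c=bR.apply([[.17,.105,.003],[.17,-.105,.003],[-.17,-.105,.003],[-.17,.105,.003]])+bt
print(proj("scene",c).round(1).tolist())
a=im[150:250,130:295].copy(); cv2.imwrite("pics/matc.png",cv2.resize(a,None,fx=4.8,fy=4.8,interpolation=cv2.INTER_CUBIC))
u=np.array([np.cos(m[2]),np.sin(m[2])]); ctr=m[:2]-.045*u; print("ctr",ctr)
tcp=ctr+.003*u; plan([*tcp,.16],m[2]+np.pi/2)
E
python3 sn.py 10
```

```text
[[183.3, 240.7], [142.6, 204.3], [236.3, 162.1], [280.2, 190.5]]
ctr [ 0.45378313 -0.20479013]
t 11.32 TCP [0.5341 0.2334 0.169 ] toolx [ 0.019  0.008 -1.   ] jaw yaw 1.382 gap 0.0115 F [ 0.6  0.6 -2.7] M [0.01 0.01 0.  ] j [ 0.41  0.42  0.1   1.23 -0.    0.6 ]
shift cm [  0.41 -44.57   0.62] turn 0.047
```

View pics/matc.png

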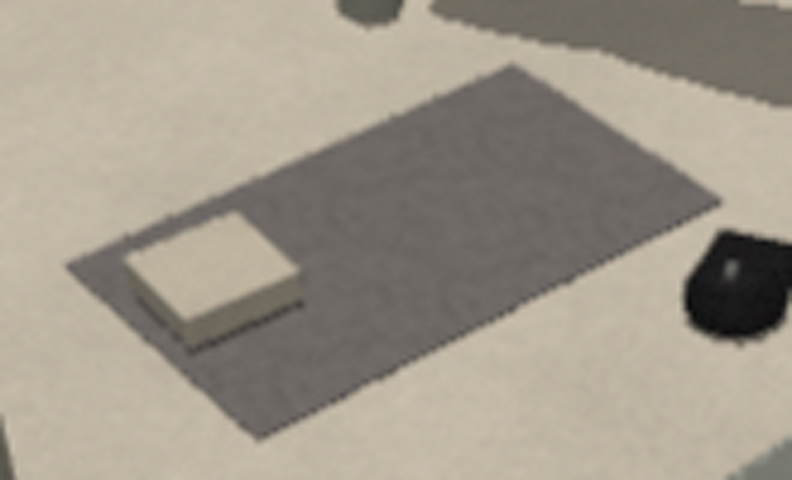

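View pics/full_scene10.png

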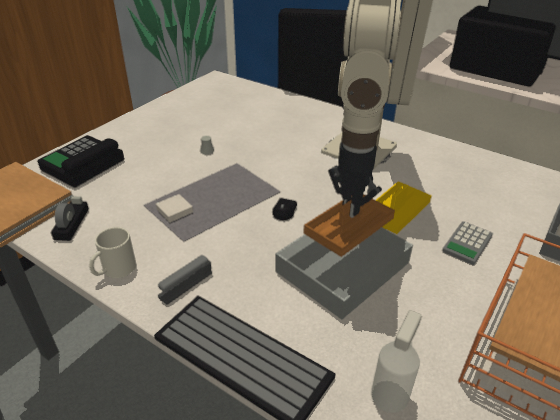

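The mat corners fit both views within about 1.5 px. The tray is lifted clear and level, so I'll carry it to the mat, passing well above the mouse.

servo_tool --increments '[[[0,-1.5,0],0,1],[[0,-3.5,0],0.01,1],[[0,-6.5,0.1],0.02,1],[[0,-9.5,0.1],0.03,1],[[0,-12.5,0.2],0.04,1],[[0,-15.5,0.2],0.047,1],[[0,-18.5,0.2],0.047,1],[[0,-21.5,0.3],0.047,1]]'

```text
time: 12.03
tool_pos: [0.4942, 0.0195, 0.1645]
tool_rot: [0.086, 0.697, -0.08, 0.707]
contact_force: [0.6, -0.3, -2.2]
finger_gap: 0.0111
```

```bash
cat > p3.py <<'E'
from h import *
import sys
m=np.load("poses.npz")["mat"]; u=np.array([np.cos(m[2]),np.sin(m[2])]); ctr=m[:2]-.045*u
plan([*(ctr+.003*u),float(sys.argv[1])],m[2]+np.pi/2)
E
python3 p3.py .16
```

```text
t 12.03 TCP [0.4942 0.0195 0.1645] toolx [ 0.014  0.007 -1.   ] jaw yaw 1.335 gap 0.0111 F [ 0.6 -0.3 -2.2] M [-0.01  0.01  0.04] j [ 0.04  0.26 -0.15  1.15  0.01  0.27]
shift cm [  0.25 -22.75   1.61] turn 0.0
```

servo_tool --increments '[[[0,-3,0.2],0,1],[[0,-6,0.5],0,1],[[0,-9,0.8],0,1],[[0,-12,1.1],0,1],[[0,-15,1.3],0,1],[[0,-18,1.5],0,1],[[0,-20.5,1.6],0,1],[[0,-22,1.6],0,1]]'

```text
time: 12.7
tool_pos: [0.4564, -0.2009, 0.1614]
tool_rot: [0.087, 0.698, -0.082, 0.706]
contact_force: [0.1, 0.5, -2.0]
finger_gap: 0.0106
```

servo_tool --increments '[[[0,-0.7,0],0,1],[[0.5,-0.7,0],0,1],[[1.5,-0.7,0],0,1],[[2.5,-0.7,0],0,1],[[3.5,-0.7,0],0,1],[[4.5,-0.7,0],0,1],[[5,-0.7,0],0,1],[[5,-0.7,0],0,1]]'

```text
time: 13.37
tool_pos: [0.4543, -0.2061, 0.1093]
tool_rot: [0.087, 0.699, -0.081, 0.705]
contact_force: [-0.3, 0.3, -2.0]
finger_gap: 0.0115
```

```bash
python3 p3.py .04
python3 - <<'E'
from plant import snapshot;import cv2
cv2.imwrite("pics/top11.png",cv2.resize(snapshot("top")[130:310,270:470][:,:,::-1],None,fx=3.3,fy=3.3,interpolation=cv2.INTER_CUBIC))
cv2.imwrite("pics/scene11.png",cv2.resize(snapshot("scene")[120:270,120:320][:,:,::-1],None,fx=3.8,fy=3.8,interpolation=cv2.INTER_CUBIC))
E
```

```text
t 13.37 TCP [ 0.4543 -0.2061  0.1093] toolx [ 0.009  0.008 -1.   ] jaw yaw 1.333 gap 0.0115 F [-0.3  0.3 -2. ] M [-0.04  0.01 -0.02] j [-0.43  0.32 -0.22  1.03  0.01 -0.19]
shift cm [6.93 0.05 0.18] turn -0.002
```

View pics/top11.png

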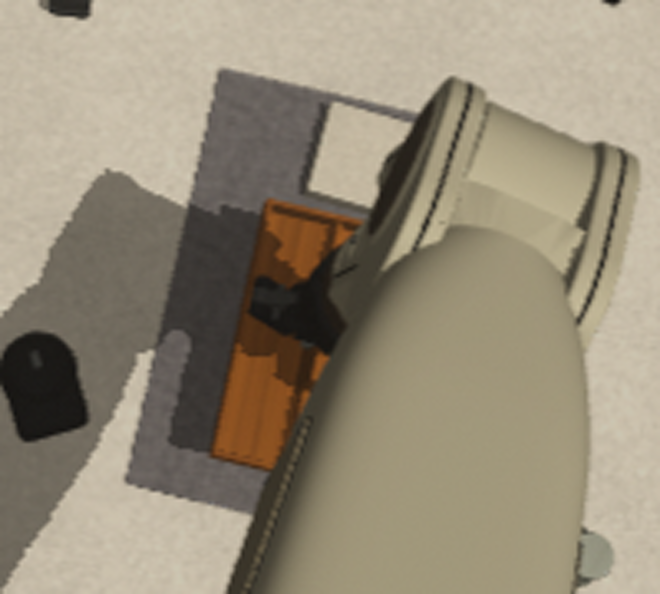

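View pics/scene11.png

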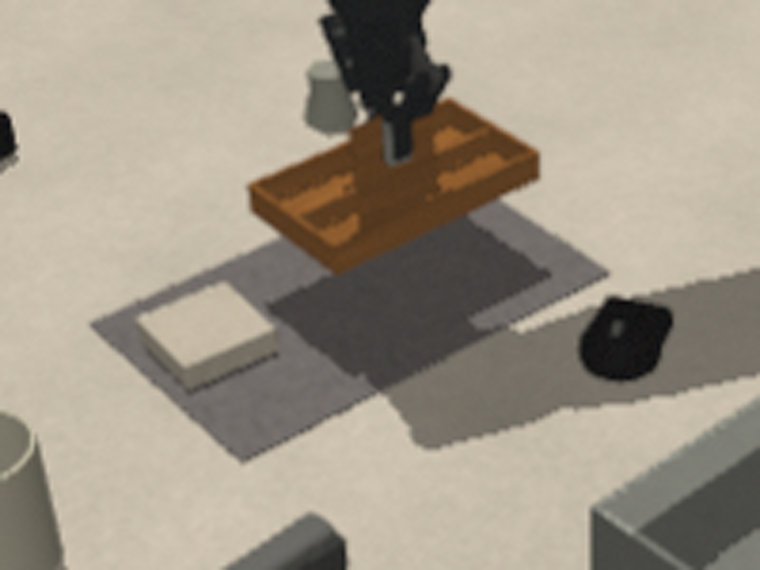

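The tray hangs level over the clear part of the mat, lined up with it; the note block at (205, 335 in the scene crop) is clear. I'll fit the pad offset once more.

Run:
```python
from ft import *
fit_tray([((1,-1,.025),(250,188)),((1,1,.025),(339,248)),((-1,1,.025),(539,153)),((1,1,0),(337,273)),((-1,1,0),(538,182)),((1,-1,0),(254,212))],(120,120),3.8)
```

```text
pitch -0.002 gx 0.0069 gz 0.0597 centre [ 0.4486 -0.2055  0.07  ] res [[-0.2, -1.0], [-0.9, -0.0], [0.5, 0.2], [0.3, 1.0], [0.9, -0.1], [-0.3, 0.1]]
[-97.0, -494.9, 69.9]
[92.7, -504.2, 70.2]
[98.1, -394.3, 70.2]
[-91.7, -385.1, 69.9]
```

servo_tool --increments '[[[0.5,0,0.2],0,1],[[1.5,0,0.4],0,1],[[2.5,0,0.4],0,1],[[3.5,0,0.4],0,1],[[4.5,0,0.4],0,1],[[5.5,0,0.4],0,1],[[6,0,0.4],0,1],[[6,0,0.4],0,1]]'

```text
time: 14.13
tool_pos: [0.4586, -0.2069, 0.0492]
tool_rot: [0.087, 0.7, -0.081, 0.705]
contact_force: [-0.5, -0.3, -2.4]
finger_gap: 0.0106
```

```bash
python3 p3.py .039
```

```text
t 14.13 TCP [ 0.4586 -0.2069  0.0492] toolx [ 0.008  0.008 -1.   ] jaw yaw 1.333 gap 0.0106 F [-0.5 -0.3 -2.4] M [0.   0.09 0.02] j [-0.43  0.4  -0.28  0.88  0.01 -0.19]
shift cm [ 1.02  0.08 -0.22] turn -0.002
```

servo_tool --increments '[[[0.2,0,0],0,1],[[0.4,0,0],0,1],[[0.55,0,0],0,1],[[0.7,0,0],0,1],[[0.8,0,0],0,1],[[0.9,0,0],0,1],[[1.0,0,0],0,1],[[1.0,0,0],0,1]]'

```text
time: 14.8
tool_pos: [0.4588, -0.2069, 0.0394]
tool_rot: [0.087, 0.699, -0.081, 0.705]
contact_force: [0.2, -0.1, -1.2]
finger_gap: 0.0111
```

```bash
python3 p3.py .039
```

```text
t 14.8 TCP [ 0.4588 -0.2069  0.0394] toolx [ 0.009  0.008 -1.   ] jaw yaw 1.333 gap 0.0111 F [ 0.2 -0.1 -1.2] M [-0.07  0.   -0.  ] j [-0.43  0.41 -0.29  0.86  0.01 -0.19]
shift cm [ 0.04  0.08 -0.24] turn -0.002
```

servo_tool --increments '[[[0.05,0,0],0,1],[[0.1,0,0],0,1],[[0.1,0,0],0,1],[[0.15,0,0],0,1],[[0.15,0,0],0,1],[[0.2,0,0],0,1],[[0.2,0,0],0,1],[[0.2,0,0],0,1]]'

```text
time: 15.47
tool_pos: [0.4588, -0.2066, 0.0389]
tool_rot: [0.087, 0.699, -0.081, 0.705]
contact_force: [-5.4, 4.0, 12.1]
finger_gap: 0.0111
```

```bash
python3 p3.py .039
python3 - <<'E'
from plant import snapshot;import cv2
cv2.imwrite("pics/scene12.png",cv2.resize(snapshot("scene")[120:270,120:320][:,:,::-1],None,fx=3.8,fy=3.8,interpolation=cv2.INTER_CUBIC))
E
```

```text
t 15.47 TCP [ 0.4588 -0.2066  0.0389] toolx [ 0.009  0.008 -1.   ] jaw yaw 1.333 gap 0.0111 F [-5.4  4.  12.1] M [ 0.19  0.68 -0.04] j [-0.43  0.41 -0.29  0.86  0.01 -0.19]
shift cm [-0.02  0.06 -0.23] turn -0.002
```

View pics/scene12.png

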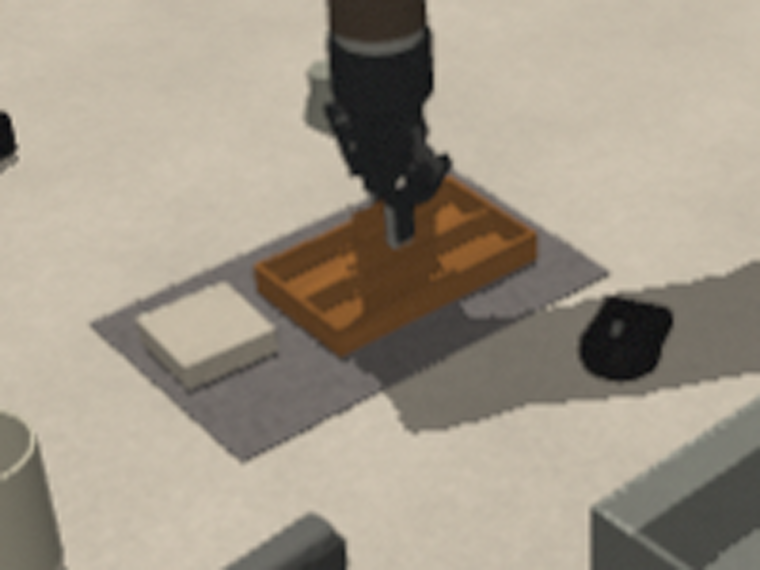

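The tray rests on the mat (12 N up, contact found at the expected height) and stays clear of the note block. Releasing slowly, then straight up.

servo_tool --increments '[[[0,0,0],0,1],[[0,0,0],0,0.92],[[0,0,0],0,0.85],[[0,0,0],0,0.75],[[0,0,0],0,0.65],[[0,0,0],0,0.55],[[0,0,0],0,0.5],[[0,0,0],0,0.5]]' --grip_force 20

```text
time: 16.18
tool_pos: [0.4588, -0.2066, 0.0388]
tool_rot: [0.087, 0.699, -0.081, 0.705]
contact_force: [1.2, 0.7, -0.1]
finger_gap: 0.0424
```

servo_tool --increments '[[[-1,0,0],0,0.5],[[-2,0,0],0,0.5],[[-4,0,0],0,0.5],[[-6,0,0],0,0.5],[[-8,0,0],0,0.5],[[-11,0,0],0,0.5],[[-14,0,0],0,0.5],[[-16,0,0],0,0.5]]'

```text
time: 16.85
tool_pos: [0.4584, -0.2084, 0.2032]
tool_rot: [0.086, 0.697, -0.081, 0.707]
contact_force: [1.1, 0.6, 0.3]
finger_gap: 0.0427
```

```bash
python3 p3.py .2
python3 - <<'E'
from plant import snapshot;import cv2
cv2.imwrite("pics/scene13.png",cv2.resize(snapshot("scene")[120:270,120:320][:,:,::-1],None,fx=3.8,fy=3.8,interpolation=cv2.INTER_CUBIC))
E
```

```text
t 16.85 TCP [ 0.4584 -0.2084  0.2032] toolx [ 0.014  0.006 -1.   ] jaw yaw 1.333 gap 0.0427 F [1.1 0.6 0.3] M [-0.04 -0.   -0.02] j [-0.43  0.25 -0.05  1.25  0.01 -0.2 ]
shift cm [ 0.32  0.24 -0.23] turn -0.002
```

View pics/scene13.png

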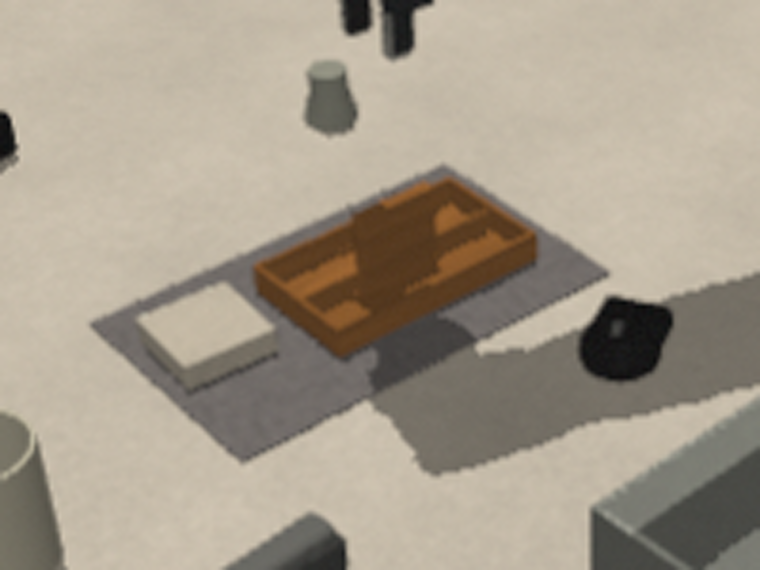

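Set down and upright. I'll move the arm aside for a clear top view.

servo_tool --increments '[[[0,-3,0],0,0.5],[[0,-6,0],0,0.5],[[0,-9,0],0,0.5],[[0,-12,0],0,0.5],[[0,-15,0],0,0.5],[[0,-18,0],0,0.5],[[0,-21,0],0,0.5],[[0,-23,0],0,0.5]]'

```text
time: 17.57
tool_pos: [0.4051, -0.4354, 0.206]
tool_rot: [0.086, 0.695, -0.083, 0.709]
contact_force: [0.2, 0.5, 0.1]
finger_gap: 0.0428
```

Run:
```python
from plant import snapshot,bot;import cv2
print(bot.sense()["time"],bot.sense()["joint_velocities"].round(2))
im=snapshot("top")[:,:,::-1]; cv2.imwrite("pics/top14.png",im); cv2.imwrite("pics/top14c.png",cv2.resize(im[145:305,300:420],None,fx=3.7,fy=3.7,interpolation=cv2.INTER_CUBIC))
im=snapshot("scene")[:,:,::-1]; cv2.imwrite("pics/scene14.png",im); cv2.imwrite("pics/scene14c.png",cv2.resize(im[120:270,120:320],None,fx=3.8,fy=3.8,interpolation=cv2.INTER_CUBIC))
for n in("top","scene"):
    a=cv2.imread(f"pics/{n}0.png"); b=cv2.imread(f"pics/{n}14.png"); cv2.imwrite(f"pics/diff_{n}.png",cv2.convertScaleAbs(cv2.absdiff(a,b),alpha=2))
```

```text
17.5667 [-0.32  0.26  0.39  0.15  0.02 -0.32]
```

View pics/top14.png

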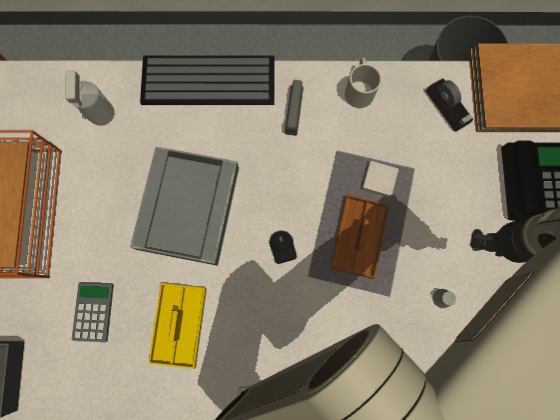

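View pics/top14c.png

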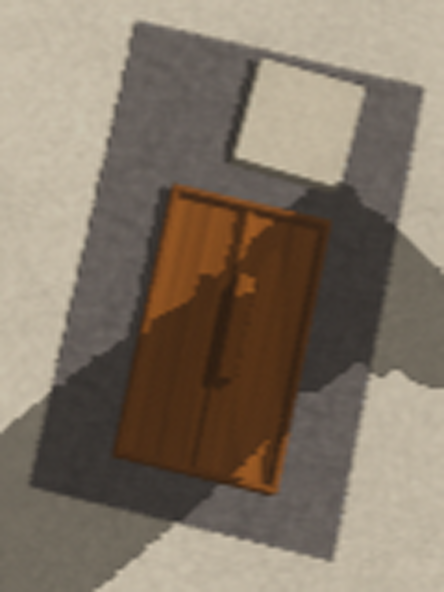

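View pics/scene14c.png

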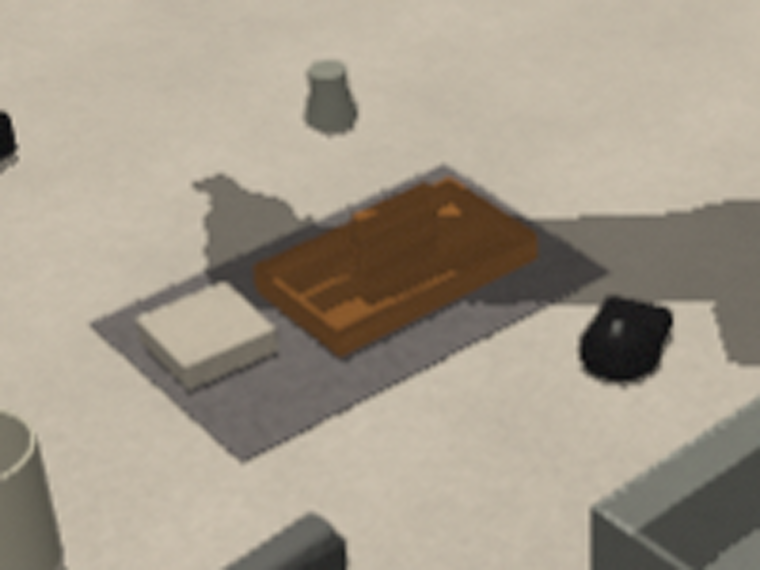

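View pics/diff_scene.png

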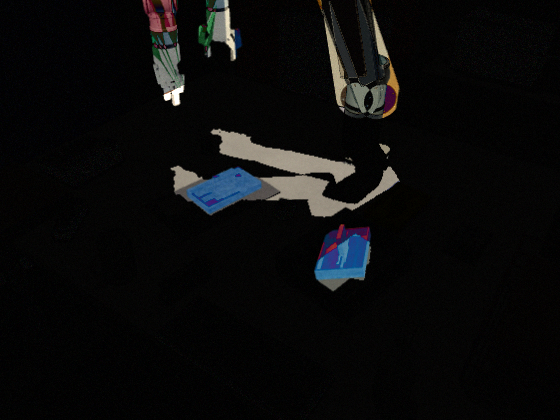

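Run:
```python
from h import *
t=lambda x,y:crop2px((x,y),(300,145),3.7); s=lambda x,y:crop2px((x,y),(120,120),3.8)
T=lambda a,b,z:np.array([a*.095,b*.055,z])
o=[("top",T(1,1,.025),t(172,186)),("top",T(1,-1,.025),t(331,221)),("top",T(-1,-1,.025),t(276,495)),("top",T(-1,1,.025),t(116,457)),
("scene",T(1,-1,.025),s(255,269)),("scene",T(1,1,.025),s(342,330)),("scene",T(-1,1,.025),s(538,235)),("scene",T(1,1,0),s(342,357)),("scene",T(-1,1,0),s(537,262))]
m=np.load("poses.npz")["mat"]
for oo in(o,o[:4],o[4:]):
    p,r=fit(oo,[.45,-.2,-.23],planar(.003)); d=R.from_euler('z',-m[2]).apply([p[0]-m[0],p[1]-m[1],0])
    print(p.round(4),"in mat mm",(d[:2]*1000).round(1),"yaw err deg",np.degrees(p[2]-m[2]).round(2),abs(r).max().round(1))
p,r=fit(o,[.45,-.2,.003,0,0,-.236],full); print("6dof",p.round(4),abs(r).max().round(1))
```

```text
[ 0.4559 -0.2038 -0.2297] in mat mm [-43.2   1.4] yaw err deg 0.35 1.2
[ 0.4556 -0.2046 -0.2314] in mat mm [-43.3   0.7] yaw err deg 0.26 0.4
[ 0.4581 -0.2015 -0.2278] in mat mm [-41.6   4.2] yaw err deg 0.46 0.7
6dof [ 0.4563 -0.2042 -0.001   0.0269 -0.0262 -0.2236] 0.7
```

Both views agree: the tray is within about 3–4 mm of the middle of the clear part and within 0.5° of the mat's heading. I'll let the arm come to rest, then hand in.

servo_tool --increments '[[[0,0,0],0,0.5],[[0,0,0],0,0.5],[[0,0,0],0,0.5],[[0,0,0],0,0.5],[[0,0,0],0,0.5],[[0,0,0],0,0.5],[[0,0,0],0,0.5],[[0,0,0],0,0.5]]'

```text
time: 18.33
tool_pos: [0.4051, -0.4356, 0.2056]
tool_rot: [0.086, 0.695, -0.084, 0.709]
contact_force: [-0.7, 0.2, 0.9]
finger_gap: 0.0426
```

```bash
python3 -c "
from plant import bot
s=bot.sense();print(s['time'],s['joint_velocities'].round(2),s['contact_force'].round(1));print(bot.close_job())"
```

```text
18.3333 [-0.  0.  0. -0.  0. -0.] [-0.7  0.2  0.9]
the job is handed in; nothing more can be done
None
```

The pen tray is on the clear part of the mat, right way up and lined up lengthwise; I handed the job in at 18.3 s.

**What I did:** I gripped the wooden tray's upright plate at 20 N, which took out the sideways tilt. I then turned it about 34° until it was square with the box, moved it to the middle of the opening and lowered it flat onto the box floor. I let go there to confirm it was seated, and it did not move. After a 70 N regrip I lifted it out, carried it over and lowered it onto the mat until I felt contact (about 12 N). Then I let go and moved the arm clear.

**Last checks:**
- **Position:** the tray's middle is at about x = −43 mm, y = +1 mm on the mat (target −45, 0), and its heading is about 0.35° off. The scene camera alone gave y = +4 mm and 0.5°, so the two views disagree by a few mm. Either way the tray is wholly on the mat with wide margins.
- **Level:** a free fit of all six directions gave about 2° of tilt and a height about 4 mm low. I put this down to picking corners by eye, since the pictures show the tray flat on the mat.
- **Other items:** comparing scene-camera pictures from before and after, the note block, mouse and stapler had not moved.
- **Forces and robot:** the largest force reading I took was about 14 N, sampled only at the end of each move. The arm was at rest and touching nothing at hand-in.

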